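Shim up the glass cell's clamp and hold it shut

ROBOT

A 6-joint arm with a two-finger parallel gripper is mounted at the origin on the work surface. World frame = base frame: x ahead of the robot, y to its left, z up, the work surface at z = 0. Lengths are in m, angles in degrees, forces in N, time in s.
With the tool pointing down it reaches from about 0.25 to 0.725 m from the base axis. Payload 9.7 kg.
Tool frame: the origin (TCP) lies at the very end of the fingers, on their centre line; the grasp point (between the pads) lies 19 mm behind it; z points along the fingers, y is the direction in which the jaws open and shut (so a half turn about z gives the same grasp; the last joint's range is limited). The gripper opens to 85 mm and grips with 20 to 120 N. Pads are 22 mm wide; open, the fingers measure 114 mm over their backs; the gripper's body (76 mm by 85 mm) begins 54 mm behind the grasp point. The pads swing forward as they close: fully open they stand 13 mm farther back than shut.
Start: joints at [-65.26, 4.979, 10.078, 95.1, 0, 90], TCP at [0.23, -0.5, 0.231] pointing down, gripper open.
Joint ranges: [-179.16, 179.16], [-48.56, 103.87], [-65.8, 70.77], [-126.05, 130.52], [-82.76, 87.17], [-180, 180]. Speed limits (degrees/s): [127.2, 127.2, 147.25, 180, 180, 180].

INTERFACE

Orientations are given as [roll, pitch, yaw] about the fixed x, y, z axes, in that order (R = Rz(yaw) Ry(pitch) Rx(roll)).
In Python, from workcell import bot gives the robot as it stands. The module is installed in compiled form; this text tells all that it offers.
- The arm moves only by the tool step_arm, never from a script. Its arguments are lists of equal length, an entry for each row: "dr": the turn, a rotation vector about the tool's x, y, z in rad, a list of three; "xyz": the shift along the tool's x, y, z in units of 40 mm (1.0 is 40 mm), a list of three; "gripper": the opening, from 0 (shut) to 1 (fully open). In form: {"dr": [[wx, wy, wz], ...], "xyz": [[x, y, z], ...], "gripper": [gripper, ...]}. A call has exactly 8 rows; each row is the pose to reach, as a shift and turn from the pose commanded when the call began, along the tool's axes at that moment; what a row does not reach only later rows make up. A row lasts 1/10 s, in which the tool goes at most 50 mm and 8.59 degrees, less where a joint would pass 70% of its speed; a pose out of reach is approached as far as the arm can. A call with a gripper value outside its range is refused whole. The fingers move at their own pace and stop on an object; "squeeze" is the grip in N (left out, the last holds). Time passes only in rows, so rows that repeat a pose let the fingers close, or fill a call up. It gives the time, the measured TCP pose, the force and the opening at its end, in the units of the state.
- bot.get_obs(): the state, without advancing time (a new reading comes with each control period).
- bot.camera(name): name is "scene" or "top" or "wrist"; returns a dict with "image" (384x512x3 uint8, red, green, blue), "camera_matrix" (3x3 intrinsics, pixels), "R" (3x3) and "t" (3): a world point X has camera coordinates R X + t. Camera axes: x right, y down, z forward; pixel columns grow to the right and rows downward; lengths in m; the calibration is good to about 2 mm. The wrist camera is an equidistant fisheye: a pixel r from the principal point sees the ray r / f radians off the axis. A picture is of the moment at which its call begins. There is no depth.
- bot.job_done(): hands the job in, once; it reports no verdict.
Trained networks look in a picture, given as the dict that the camera call returned (one of the last four; its "shot" number tells which), for a name from the list of things; names that differ only in an ending like _2 or _b are one class to them, and where a whole thing is asked for, a point or a joint stands for the part that bears it (a point fixed in the world has none). Each returns a list of dicts, best first, with "p" (0 to 1); they miss things now and then, are a little off and sometimes report something else, mostly with a low value. They report only what shows in the picture. A call takes as long as a camera call. They do not tell look-alikes from the thing itself.
- bot.regions_of(picture, thing): "region" (384x512 bool, what is visible of it) and "box" ([centre column, centre row, width, height] in pixels, round what is visible of it).
The state is a dict: "time": time; "q": joint angles; "qd": joint speeds; "joint_efforts": joint torques, N m; "ee_pos": TCP position; "tcp_rot": TCP orientation; "wrist_force": force on the tool from outside, world axes, zero at the start; "torque": the same for the moment, N m; "opening": finger opening in m.
Only numpy, scipy, OpenCV 4.12 (cv2) and the standard library are available. Lean on these libraries where they do the work, as an engineer would, in place of code of your own. Each camera call takes 0.05 s, during which the arm holds its last target.

TASK

Close the gap in the cell clamp: one at a time, stand white spacers from the blue rack upright, side by side, in the gap between the pusher and the glass cell's sprung sledge (at least two, until the pusher can reach them), and let go of each. Then push the pusher forward by its red handle until you feel the stack tighten and the sledge gives by about half of its 10 mm spring travel, never fully squashing the springs, and finish while still holding it pushed, touching neither the spacers nor the sledge. Unused spacers stay standing in the rack; leave the bottle, the beaker and the spare cap where they are.

Things in the scene. Friction and masses are not known exactly. Their poses are not given: they have to be found in the camera images.
- frame: green clamp base, 330 x 80 x 12 mm, fixed. Origin on the bench under the pusher's resting face; x along the clamp from pusher to cell (pushing direction). Spacers stand on its top, 12 mm above the bench, between side guides 56 mm apart, 24 mm above the bench, x = -5 to 57 mm. Gap from pusher face (x = 0) to sledge face: 38 to 51 mm at rest, so 2 or 3 spacers; it differs each time
- pusher_handle (a point): grip point of the pusher's red handle, an upright block 14 mm along the clamp's x, 30 mm across, 30 to 85 mm above the bench; the point is on its middle, 68 mm up. It stands 75 mm behind (-x) the pusher's face and moves with it; the pusher's plate is 8 mm thick, and nothing between it and the handle is higher than 30 mm
- pusher (a joint): how far the pusher is pushed towards the cell, m: 0 at rest to 0.026 at its stop. A weak spring (up to 2.5 N) brings it back when it is let go
- sledge_face (a point): middle of the sledge's steel face towards the pusher, 42 mm above the bench; plate 46 mm wide, 14 to 60 mm above the bench; axes as the clamp's. Behind it the sledge carries the glass cell with two red caps, 86 mm tall. Its place along the clamp differs each time
- sledge (a joint): how far the sledge is pressed back on its springs, m: 0 at rest to 0.010 at its end stop; about 1.5 N per mm. It cannot be reached by the pusher alone; only a stack of spacers passes the push on
- rack: blue spacer rack, 146 x 76 mm, fixed. Origin on the bench under its centre, z up. Four slots 16 mm wide along its x at x = -48, -16, 16, 48 mm; slot floor 10 mm above the bench, ribs up to 22 mm; open at both ends (its y)
- spacer1_center (a point): centre of spacer 1 of four alike: a white plastic plate, black gaskets on its faces, orange mark on top, 12 mm thick (its x), 50 mm wide (its y), 60 mm tall (its z), about 70 g, loose, standing in a slot of the blue rack. The point lies half-way up, 30 mm above its underside
- spacer2_center (a point): centre of spacer 2 of four alike: a white plastic plate, black gaskets on its faces, orange mark on top, 12 mm thick (its x), 50 mm wide (its y), 60 mm tall (its z), about 70 g, loose, standing in a slot of the blue rack. The point lies half-way up, 30 mm above its underside
- spacer3_center (a point): centre of spacer 3 of four alike: a white plastic plate, black gaskets on its faces, orange mark on top, 12 mm thick (its x), 50 mm wide (its y), 60 mm tall (its z), about 70 g, loose, standing in a slot of the blue rack. The point lies half-way up, 30 mm above its underside
- spacer4_center (a point): centre of spacer 4 of four alike: a white plastic plate, black gaskets on its faces, orange mark on top, 12 mm thick (its x), 50 mm wide (its y), 60 mm tall (its z), about 70 g, loose, standing in a slot of the blue rack. The point lies half-way up, 30 mm above its underside
- bottle_center (a point): brown glass bottle with a red cap, 60 mm across, 120 mm tall, a bystander; the point lies half-way up
- beaker_center (a point): glass beaker, 68 mm across, 80 mm tall, a bystander; the point lies half-way up
- spare_cap_center (a point): loose red screw cap, 30 mm across, 22 mm tall, a bystander; the point is its centre
Mind the look-alikes: they are no part of the job. Leave any green or pink look-alike of the part that bears spacer3_center alone.

How it is judged (in metres and radians):
On the way, in this order (a step that is already met when the one before it is completed fails the run):
1. a first spacer stands (it may lean) in the gap, let go (((x of spacer1_center in the frame of frame between 0 and 0.065 m and y of spacer1_center in the frame of frame between -0.01 and 0.01 m and z of spacer1_center in the frame of frame between 0.03 and 0.05 m and angle between spacer1_center's own z axis and vertical below 0.8 rad and contact force between the fingers and spacer1 below 0.1 N) or (x of spacer2_center in the frame of frame between 0 and 0.065 m and y of spacer2_center in the frame of frame between -0.01 and 0.01 m and z of spacer2_center in the frame of frame between 0.03 and 0.05 m and angle between spacer2_center's own z axis and vertical below 0.8 rad and contact force between the fingers and spacer2 below 0.1 N) or (x of spacer3_center in the frame of frame between 0 and 0.065 m and y of spacer3_center in the frame of frame between -0.01 and 0.01 m and z of spacer3_center in the frame of frame between 0.03 and 0.05 m and angle between spacer3_center's own z axis and vertical below 0.8 rad and contact force between the fingers and spacer3 below 0.1 N) or (x of spacer4_center in the frame of frame between 0 and 0.065 m and y of spacer4_center in the frame of frame between -0.01 and 0.01 m and z of spacer4_center in the frame of frame between 0.03 and 0.05 m and angle between spacer4_center's own z axis and vertical below 0.8 rad and contact force between the fingers and spacer4 below 0.1 N))), for 0.2 s.
2. at least two spacers stand (they may lean) in the gap, let go ((((x of spacer2_center in the frame of frame between 0 and 0.065 m and y of spacer2_center in the frame of frame between -0.01 and 0.01 m and z of spacer2_center in the frame of frame between 0.03 and 0.05 m and angle between spacer2_center's own z axis and vertical below 0.8 rad and contact force between the fingers and spacer2 below 0.1 N) and (x of spacer1_center in the frame of frame between 0 and 0.065 m and y of spacer1_center in the frame of frame between -0.01 and 0.01 m and z of spacer1_center in the frame of frame between 0.03 and 0.05 m and angle between spacer1_center's own z axis and vertical below 0.8 rad and contact force between the fingers and spacer1 below 0.1 N)) or ((x of spacer3_center in the frame of frame between 0 and 0.065 m and y of spacer3_center in the frame of frame between -0.01 and 0.01 m and z of spacer3_center in the frame of frame between 0.03 and 0.05 m and angle between spacer3_center's own z axis and vertical below 0.8 rad and contact force between the fingers and spacer3 below 0.1 N) and (x of spacer1_center in the frame of frame between 0 and 0.065 m and y of spacer1_center in the frame of frame between -0.01 and 0.01 m and z of spacer1_center in the frame of frame between 0.03 and 0.05 m and angle between spacer1_center's own z axis and vertical below 0.8 rad and contact force between the fingers and spacer1 below 0.1 N)) or ((x of spacer3_center in the frame of frame between 0 and 0.065 m and y of spacer3_center in the frame of frame between -0.01 and 0.01 m and z of spacer3_center in the frame of frame between 0.03 and 0.05 m and angle between spacer3_center's own z axis and vertical below 0.8 rad and contact force between the fingers and spacer3 below 0.1 N) and (x of spacer2_center in the frame of frame between 0 and 0.065 m and y of spacer2_center in the frame of frame between -0.01 and 0.01 m and z of spacer2_center in the frame of frame between 0.03 and 0.05 m and angle between spacer2_center's own z axis and vertical below 0.8 rad and contact force between the fingers and spacer2 below 0.1 N)) or ((x of spacer4_center in the frame of frame between 0 and 0.065 m and y of spacer4_center in the frame of frame between -0.01 and 0.01 m and z of spacer4_center in the frame of frame between 0.03 and 0.05 m and angle between spacer4_center's own z axis and vertical below 0.8 rad and contact force between the fingers and spacer4 below 0.1 N) and (x of spacer1_center in the frame of frame between 0 and 0.065 m and y of spacer1_center in the frame of frame between -0.01 and 0.01 m and z of spacer1_center in the frame of frame between 0.03 and 0.05 m and angle between spacer1_center's own z axis and vertical below 0.8 rad and contact force between the fingers and spacer1 below 0.1 N)) or ((x of spacer4_center in the frame of frame between 0 and 0.065 m and y of spacer4_center in the frame of frame between -0.01 and 0.01 m and z of spacer4_center in the frame of frame between 0.03 and 0.05 m and angle between spacer4_center's own z axis and vertical below 0.8 rad and contact force between the fingers and spacer4 below 0.1 N) and (x of spacer2_center in the frame of frame between 0 and 0.065 m and y of spacer2_center in the frame of frame between -0.01 and 0.01 m and z of spacer2_center in the frame of frame between 0.03 and 0.05 m and angle between spacer2_center's own z axis and vertical below 0.8 rad and contact force between the fingers and spacer2 below 0.1 N)) or ((x of spacer4_center in the frame of frame between 0 and 0.065 m and y of spacer4_center in the frame of frame between -0.01 and 0.01 m and z of spacer4_center in the frame of frame between 0.03 and 0.05 m and angle between spacer4_center's own z axis and vertical below 0.8 rad and contact force between the fingers and spacer4 below 0.1 N) and (x of spacer3_center in the frame of frame between 0 and 0.065 m and y of spacer3_center in the frame of frame between -0.01 and 0.01 m and z of spacer3_center in the frame of frame between 0.03 and 0.05 m and angle between spacer3_center's own z axis and vertical below 0.8 rad and contact force between the fingers and spacer3 below 0.1 N)))), for 0.2 s.
At the end, for the whole second after the job is handed in: Fingers hold the pusher still (over 2 N, at least 1 mm in) so that the sledge is pressed back 2 to 7.5 mm; robot touches neither sledge nor spacers; at least two spacers stand in the gap, upright and square within 0.15 rad, all others upright in the rack (value of joint sledge between 0.002 and 0.0075 m and value of joint pusher above 0.001 m and contact force between the fingers and pusher above 2 N and contact force between each of the arm, the fingers and sledge below 0.1 N and velocity of joint pusher between -0.01 and 0.01 m/s and contact force between the fingers and spacer1 below 0.1 N and contact force between the fingers and spacer2 below 0.1 N and contact force between the fingers and spacer3 below 0.1 N and contact force between the fingers and spacer4 below 0.1 N and (((x of spacer2_center in the frame of frame between 0.003 and 0.062 m and y of spacer2_center in the frame of frame between -0.008 and 0.008 m and z of spacer2_center in the frame of frame between 0.038 and 0.047 m and angle between spacer2_center's own z axis and vertical below 0.15 rad and angle between the x axis of spacer2_center and the x axis of frame, either way round below 0.15 rad) and (x of spacer1_center in the frame of frame between 0.003 and 0.062 m and y of spacer1_center in the frame of frame between -0.008 and 0.008 m and z of spacer1_center in the frame of frame between 0.038 and 0.047 m and angle between spacer1_center's own z axis and vertical below 0.15 rad and angle between the x axis of spacer1_center and the x axis of frame, either way round below 0.15 rad)) or ((x of spacer3_center in the frame of frame between 0.003 and 0.062 m and y of spacer3_center in the frame of frame between -0.008 and 0.008 m and z of spacer3_center in the frame of frame between 0.038 and 0.047 m and angle between spacer3_center's own z axis and vertical below 0.15 rad and angle between the x axis of spacer3_center and the x axis of frame, either way round below 0.15 rad) and (x of spacer1_center in the frame of frame between 0.003 and 0.062 m and y of spacer1_center in the frame of frame between -0.008 and 0.008 m and z of spacer1_center in the frame of frame between 0.038 and 0.047 m and angle between spacer1_center's own z axis and vertical below 0.15 rad and angle between the x axis of spacer1_center and the x axis of frame, either way round below 0.15 rad)) or ((x of spacer3_center in the frame of frame between 0.003 and 0.062 m and y of spacer3_center in the frame of frame between -0.008 and 0.008 m and z of spacer3_center in the frame of frame between 0.038 and 0.047 m and angle between spacer3_center's own z axis and vertical below 0.15 rad and angle between the x axis of spacer3_center and the x axis of frame, either way round below 0.15 rad) and (x of spacer2_center in the frame of frame between 0.003 and 0.062 m and y of spacer2_center in the frame of frame between -0.008 and 0.008 m and z of spacer2_center in the frame of frame between 0.038 and 0.047 m and angle between spacer2_center's own z axis and vertical below 0.15 rad and angle between the x axis of spacer2_center and the x axis of frame, either way round below 0.15 rad)) or ((x of spacer4_center in the frame of frame between 0.003 and 0.062 m and y of spacer4_center in the frame of frame between -0.008 and 0.008 m and z of spacer4_center in the frame of frame between 0.038 and 0.047 m and angle between spacer4_center's own z axis and vertical below 0.15 rad and angle between the x axis of spacer4_center and the x axis of frame, either way round below 0.15 rad) and (x of spacer1_center in the frame of frame between 0.003 and 0.062 m and y of spacer1_center in the frame of frame between -0.008 and 0.008 m and z of spacer1_center in the frame of frame between 0.038 and 0.047 m and angle between spacer1_center's own z axis and vertical below 0.15 rad and angle between the x axis of spacer1_center and the x axis of frame, either way round below 0.15 rad)) or ((x of spacer4_center in the frame of frame between 0.003 and 0.062 m and y of spacer4_center in the frame of frame between -0.008 and 0.008 m and z of spacer4_center in the frame of frame between 0.038 and 0.047 m and angle between spacer4_center's own z axis and vertical below 0.15 rad and angle between the x axis of spacer4_center and the x axis of frame, either way round below 0.15 rad) and (x of spacer2_center in the frame of frame between 0.003 and 0.062 m and y of spacer2_center in the frame of frame between -0.008 and 0.008 m and z of spacer2_center in the frame of frame between 0.038 and 0.047 m and angle between spacer2_center's own z axis and vertical below 0.15 rad and angle between the x axis of spacer2_center and the x axis of frame, either way round below 0.15 rad)) or ((x of spacer4_center in the frame of frame between 0.003 and 0.062 m and y of spacer4_center in the frame of frame between -0.008 and 0.008 m and z of spacer4_center in the frame of frame between 0.038 and 0.047 m and angle between spacer4_center's own z axis and vertical below 0.15 rad and angle between the x axis of spacer4_center and the x axis of frame, either way round below 0.15 rad) and (x of spacer3_center in the frame of frame between 0.003 and 0.062 m and y of spacer3_center in the frame of frame between -0.008 and 0.008 m and z of spacer3_center in the frame of frame between 0.038 and 0.047 m and angle between spacer3_center's own z axis and vertical below 0.15 rad and angle between the x axis of spacer3_center and the x axis of frame, either way round below 0.15 rad))) and ((x of spacer1_center in the frame of frame between 0.003 and 0.062 m and y of spacer1_center in the frame of frame between -0.008 and 0.008 m and z of spacer1_center in the frame of frame between 0.038 and 0.047 m and angle between spacer1_center's own z axis and vertical below 0.15 rad and angle between the x axis of spacer1_center and the x axis of frame, either way round below 0.15 rad) or (x of spacer1_center in the frame of rack between -0.065 and 0.065 m and y of spacer1_center in the frame of rack between -0.03 and 0.03 m and z of spacer1_center in the frame of rack between 0.035 and 0.046 m and angle between spacer1_center's own z axis and vertical below 0.15 rad)) and ((x of spacer2_center in the frame of frame between 0.003 and 0.062 m and y of spacer2_center in the frame of frame between -0.008 and 0.008 m and z of spacer2_center in the frame of frame between 0.038 and 0.047 m and angle between spacer2_center's own z axis and vertical below 0.15 rad and angle between the x axis of spacer2_center and the x axis of frame, either way round below 0.15 rad) or (x of spacer2_center in the frame of rack between -0.065 and 0.065 m and y of spacer2_center in the frame of rack between -0.03 and 0.03 m and z of spacer2_center in the frame of rack between 0.035 and 0.046 m and angle between spacer2_center's own z axis and vertical below 0.15 rad)) and ((x of spacer3_center in the frame of frame between 0.003 and 0.062 m and y of spacer3_center in the frame of frame between -0.008 and 0.008 m and z of spacer3_center in the frame of frame between 0.038 and 0.047 m and angle between spacer3_center's own z axis and vertical below 0.15 rad and angle between the x axis of spacer3_center and the x axis of frame, either way round below 0.15 rad) or (x of spacer3_center in the frame of rack between -0.065 and 0.065 m and y of spacer3_center in the frame of rack between -0.03 and 0.03 m and z of spacer3_center in the frame of rack between 0.035 and 0.046 m and angle between spacer3_center's own z axis and vertical below 0.15 rad)) and ((x of spacer4_center in the frame of frame between 0.003 and 0.062 m and y of spacer4_center in the frame of frame between -0.008 and 0.008 m and z of spacer4_center in the frame of frame between 0.038 and 0.047 m and angle between spacer4_center's own z axis and vertical below 0.15 rad and angle between the x axis of spacer4_center and the x axis of frame, either way round below 0.15 rad) or (x of spacer4_center in the frame of rack between -0.065 and 0.065 m and y of spacer4_center in the frame of rack between -0.03 and 0.03 m and z of spacer4_center in the frame of rack between 0.035 and 0.046 m and angle between spacer4_center's own z axis and vertical below 0.15 rad))); the arm keeps its last pose, push and grip.
It fails at once if the sledge's springs are squashed to the end (beyond 9 mm) (value of joint sledge above 0.009 m).
It fails at once if the bottle is moved more than 30 mm or tipped (distance of bottle_center from where it was at the start of the episode above 0.03 m or angle between bottle_center's own z axis and vertical above 0.4 rad).
It fails at once if the beaker is moved more than 30 mm or tipped (distance of beaker_center from where it was at the start of the episode above 0.03 m or angle between beaker_center's own z axis and vertical above 0.4 rad).
It fails at once if the spare cap is moved more than 30 mm or tipped (distance of spare_cap_center from where it was at the start of the episode above 0.03 m or angle between spare_cap_center's own z axis and vertical above 0.4 rad).
It also fails if it takes over 72 s, if anything falls off the work surface, if the arm or the gripper's body presses on something with over 40 N, if the wrist force passes 120 N, or if a joint passes its speed limit or range.

## Working session

There is one attempt and no reset: what is moved stays moved. The work goes in short steps, Python scripts to look and compute and a tool call to move; the robot and the scene stay as the last step left them, time stands still between calls to the robot, and variables do not carry over. Pictures are saved under pics/ and viewed, and the job is handed in when it is done.

Besides the shell and the picture viewer there is one more tool, called after "Request:" by a JSON object that holds its "name" and its "arguments", one argument or row to a line. step_arm: Moves the arm, as the interface text tells. Its arguments: {"type":"object","properties":{"dr":{"type":"array"},"xyz":{"type":"array"},"gripper":{"type":"array"},"squeeze":{"type":"number"}},"required":["dr","xyz","gripper"]}

```bash
mkdir -p pics; cat > look.py <<'E'
import cv2,sys
from workcell import bot
def shot(n,tag):
    p=bot.camera(n); cv2.imwrite(f"pics/{tag}.png",cv2.cvtColor(p["image"],cv2.COLOR_RGB2BGR)); return p
E
python3 - <<'E'
from look import *
import numpy as np
np.set_printoptions(precision=4,suppress=True)
for n in ["scene","top"]:
    p=shot(n,n+"0"); print(n,p["camera_matrix"],p["R"],p["t"])
    for th in ["frame","rack","pusher_handle","sledge_face","spacer1_center","bottle_center","beaker_center","spare_cap_center"]:
        for r in bot.regions_of(p,th): print(th,round(r["p"],2),np.round(r["box"],1))
print(bot.get_obs())
E
```

```text
scene [[450.226    0.     258.5158]
 [  0.     450.226  194.6354]
 [  0.       0.       1.    ]] [[-0.053   0.9986  0.0029]
 [ 0.8691  0.0476 -0.4924]
 [-0.4919 -0.0236 -0.8704]] [ 0.0575 -0.4815  1.597 ]
frame 0.57 [325.1 207.3  58.5 106.4]
frame 0.22 [332.8 180.9  22.9  36.6]
rack 0.78 [214.2 203.4  29.5  42.8]
pusher_handle 0.69 [331.9 180.9  20.3  39.7]
sledge_face 0.87 [322.4 223.2  44.2  44.3]
spacer1_center 0.61 [217.6 179.8  21.9   7.4]
bottle_center 0.75 [114.4 208.6  26.6  32.6]
beaker_center 0.93 [403.6 201.1  31.5  34.9]
spare_cap_center 0.68 [206.2 240.8  12.2  11.3]
top [[346.5558   0.     253.5026]
 [  0.     346.5558 189.7905]
 [  0.       0.       1.    ]] [[-0.0027 -0.9998  0.0198]
 [-0.9948  0.0007 -0.1015]
 [ 0.1014 -0.02   -0.9946]] [-0.0203  0.5842  0.8848]
frame 0.68 [185.3 193.2  63.4 116.3]
frame 0.61 [ 99.8 187.4  37.5  25.5]
rack 0.81 [304.4 188.9  32.1  50.7]
pusher_handle 0.82 [172.5 222.1  26.2  62.4]
pusher_handle 0.41 [306.8 206.1  23.7   6.8]
sledge_face 0.93 [188.7 159.   42.5  45.8]
spacer1_center 0.59 [305.5 207.9  24.2   8.5]
spacer1_center 0.45 [183.8 193.5  65.8 119.2]
bottle_center 0.66 [404.9 166.8  37.9  28.7]
beaker_center 0.86 [ 99.1 186.   35.2  27.4]
beaker_center 0.33 [404.6 163.8  34.5  27.5]
spare_cap_center 0.58 [305.3 142.4   6.4   8.1]
{'time': 0.9, 'q': array([-65.2591,   4.9791,  10.078 ,  95.1006,   0.0013,  89.9992]), 'qd': array([ 0.1003, -0.0789,  0.0012,  0.0747,  0.0866, -0.0146]), 'joint_efforts': array([  0.0024, -52.0097,  46.4857,   0.0013,   0.0001,  -0.    ]), 'ee_pos': array([ 0.2302, -0.4995,  0.2313]), 'tcp_rot': array([-179.9983,   -0.0013,   24.7417]), 'wrist_force': array([-0.3633,  0.6008,  0.3802]), 'torque': array([-0.0351,  0.0526, -0.0019]), 'opening': 0.08516011034342617}
```

View images.

```bash
python3 -c "
import cv2
a=cv2.imread('pics/top0.png')[100:290,60:450]; cv2.imwrite('pics/top0c.png',cv2.resize(a,None,fx=2,fy=2,interpolation=2))
a=cv2.imread('pics/scene0.png')[130:290,80:440]; cv2.imwrite('pics/scene0c.png',cv2.resize(a,None,fx=2.2,fy=2.2,interpolation=2))"
```

```text
(no output)
```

View pics/top0c.png

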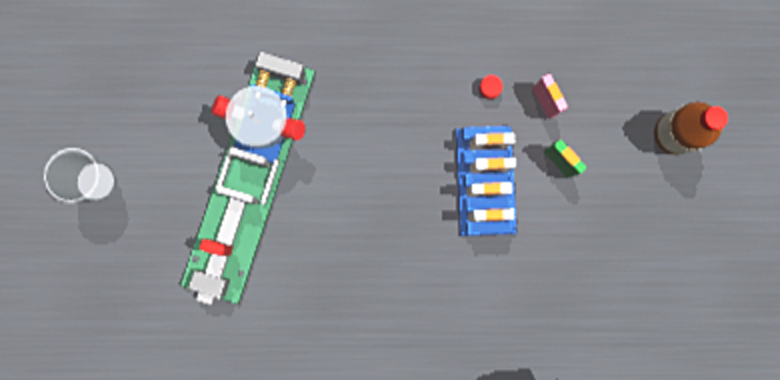

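View pics/scene0c.png

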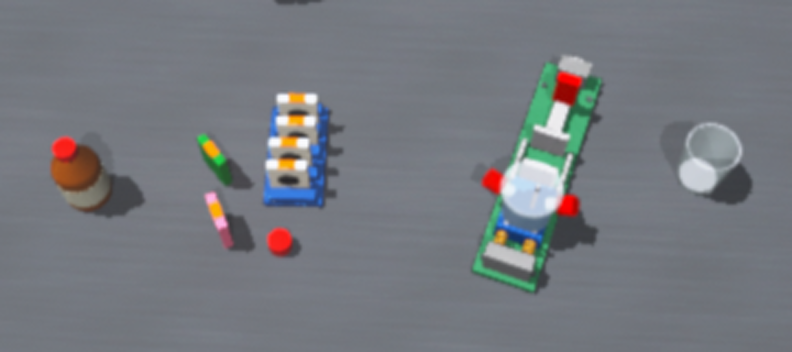

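```bash
cat >> look.py <<'E'
import numpy as np
np.set_printoptions(precision=4,suppress=True)
def back(p,uv,z):
    K,R,t=[np.array(p[k],float) for k in("camera_matrix","R","t")]
    uv=np.atleast_2d(uv).astype(float); d=np.stack([(uv[:,0]-K[0,2])/K[0,0],(uv[:,1]-K[1,2])/K[1,1]],1)
    if p.get("fish"):
        r=np.linalg.norm(d,axis=1); s=np.where(r>1e-9,np.sin(r)/np.maximum(r,1e-9),1); ray=np.column_stack([d*s[:,None],np.cos(r)])
    else: ray=np.column_stack([d,np.ones(len(d))])
    c=-R.T@t; w=ray@R; return c+w*((z-c[2])/w[:,2])[:,None]
def proj(p,X):
    K,R,t=[np.array(p[k],float) for k in("camera_matrix","R","t")]
    c=np.atleast_2d(X)@R.T+t
    if p.get("fish"):
        rho=np.linalg.norm(c[:,:2],axis=1); th=np.arctan2(rho,c[:,2]); d=c[:,:2]/np.maximum(rho,1e-9)[:,None]*th[:,None]
    else: d=c[:,:2]/c[:,2:]
    return d*[K[0,0],K[1,1]]+[K[0,2],K[1,2]]
def blobs(img,lo,hi,amin=8):
    h=cv2.cvtColor(img,cv2.COLOR_RGB2HSV); m=cv2.inRange(h,np.array(lo),np.array(hi))
    n,l,s,c=cv2.connectedComponentsWithStats(m); return [(c[i],s[i],l==i) for i in range(1,n) if s[i,4]>=amin]
E
python3 - <<'E'
from look import *
for n in["top","scene"]:
    p=bot.camera(n)
    for c,s,m in blobs(p["image"],(10,140,150),(25,255,255)): print(n,"orange",c,s[4],back(p,c,.07)[0])
    for nm,lo,hi in[("green",(55,60,50),(85,255,255)),("blue",(100,130,60),(125,255,255))]:
        for c,s,m in blobs(p["image"],lo,hi,150):
            pts=np.argwhere(m)[:,::-1]; z=.012 if nm=="green" else .016
            r=cv2.minAreaRect(back(p,pts,z)[:,:2].astype(np.float32)*1000); print(n,nm,s[4],r)
    for c,s,m in blobs(p["image"],(0,150,90),(6,255,255)): print(n,"red",c,s)
E
```

```text
top orange [336.9459 145.7838] 37 [ 0.6935 -0.2352  0.07  ]
top orange [411.0909 152.6364] 11 [ 0.6759 -0.4266  0.07  ]
top orange [416.5833 167.75  ] 24 [ 0.6366 -0.4388  0.07  ]
top orange [307.1034 169.4138] 29 [ 0.6321 -0.1572  0.07  ]
top orange [344.8718 177.8462] 39 [ 0.6105 -0.2532  0.07  ]
top orange [307.2973 181.8378] 37 [ 0.6002 -0.1571  0.07  ]
top orange [305.7838 193.973 ] 37 [ 0.5693 -0.1527  0.07  ]
top orange [306.8889 207.0556] 36 [ 0.5363 -0.1548  0.07  ]
top green 994 ((540.62353515625, 174.155517578125), (69.44747924804688, 227.7261962890625), 72.93588256835938)
top green 361 ((509.73455810546875, 219.7117156982422), (24.454906463623047, 140.40933227539062), 72.7373046875)
top blue 802 ((585.5531616210938, -153.81504821777344), (145.23085021972656, 74.35655212402344), 1.6781309843063354)
top red [305.2234 142.8936] [300 138  11  11  94]
top red [169.629  152.7581] [166 148   8  11  62]
top red [417.2    158.5565] [410 153  14  12 115]
top red [206.5814 164.3023] [201 160  11  10  86]
top red [167.0854 223.4268] [160 220  16   8  82]
scene orange [214.3462 174.30
[... 427 characters left out ...]
1] 22 [0.7168 0.1079 0.07  ]
scene orange [319.9565 241.6087] 23 [0.727  0.1414 0.07  ]
scene green 781 ((519.8365478515625, 187.57559204101562), (83.56022644042969, 183.39405822753906), 72.02680969238281)
scene green 394 ((697.8211059570312, 131.946044921875), (82.90309143066406, 112.38846588134766), 72.5294418334961)
scene blue 392 ((585.7301025390625, -152.37948608398438), (151.07398986816406, 75.57328033447266), 0.47749796509742737)
scene red [337.4135 169.3158] [332 163  13  15 133]
scene red [109.3495 197.9806] [104 193  12  11 103]
scene red [303.5606 211.8333] [299 207   9  11  66]
scene red [338.1351 223.2568] [333 218  10  10  74]
scene red [206.6596 239.0957] [202 234  10  11  94]
```

```bash
python3 - <<'E'
from look import *
p=shot("wrist","w0"); print(p["camera_matrix"],p["R"],p["t"],"C",-p["R"].T@p["t"]); print(bot.get_obs()["ee_pos"])
t=shot("top","t1")
for z in(.06,.075): print(back(t,[167.1,223.4],z))
s=shot("scene","s1")
for z in(.06,.075): print(back(s,[337.4,169.3],z))
E
```

```text
[[297.3186   0.     253.2641]
 [  0.     297.3186 191.9128]
 [  0.       0.       1.    ]] [[ 0.418  -0.9085  0.0003]
 [-0.8721 -0.4011  0.2804]
 [-0.2546 -0.1175 -0.9599]] [-0.5499 -0.0366  0.379 ] C [ 0.2944 -0.4697  0.3742]
[ 0.2302 -0.4995  0.2313]
[[0.4963 0.1968 0.06  ]]
[[0.4962 0.1934 0.075 ]]
[[0.4932 0.1961 0.06  ]]
[[0.503  0.1934 0.075 ]]
```

View pics/w0.png

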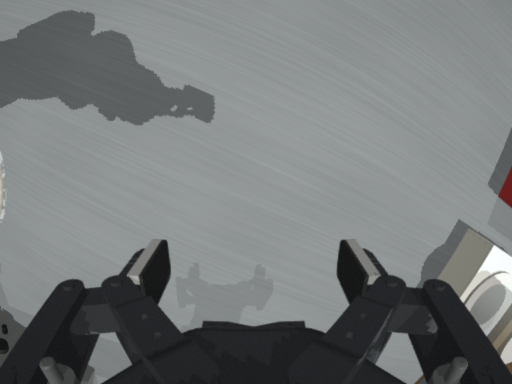

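```bash
cat >> look.py <<'E'
from scipy.spatial.transform import Rotation as Ro
def delta(xyz,yaw,cur=None):
    o=bot.get_obs() if cur is None else cur
    R=Ro.from_euler("xyz",o["tcp_rot"],degrees=True); T=Ro.from_euler("xyz",[180,0,yaw],degrees=True)
    d=R.inv().apply(np.array(xyz)-o["ee_pos"])/0.04; w=(R.inv()*T).as_rotvec()
    print("xyz",np.round(d,3),"dr",np.round(w,4),"dist",np.linalg.norm(d)*.04,"t",o["time"],"F",o["wrist_force"],"op",o["opening"])
E
python3 -c "
from look import *
delta([.5,-.155,.2],0)"
```

```text
xyz [ 9.731 -5.     0.782] dr [0.     0.     0.4318] dist 0.4387437603828827 t 1.15 F [0.8305 0.1099 0.1659] op 0.0854481986386539
```

Request:
{"name": "step_arm", "arguments": {
  "dr": [
    [0,0,0.05],
    [0,0,0.1],
    [0,0,0.15],
    [0,0,0.2],
    [0,0,0.25],
    [0,0,0.3],
    [0,0,0.35],
    [0,0,0.4]
  ],
  "xyz": [
    [1,-0.5,0],
    [2,-1,0],
    [3,-1.5,0],
    [4,-2,0],
    [5,-2.5,0],
    [6,-3,0.2],
    [7,-3.5,0.4],
    [8,-4,0.6]
  ],
  "gripper": [1,1,1,1,1,1,1,1],
  "squeeze": 40
}}

```text
time: 1.95
ee_pos: [0.4548, -0.2187, 0.2073]
tcp_rot: [180.0, -0.0, 1.7]
wrist_force: [1.2, -0.4, -0.3]
opening: 0.0859
```

```bash
python3 -c "
from look import *
delta([.5,-.155,.2],0)"
```

```text
xyz [ 1.177 -1.558  0.182] dr [ 0.0004 -0.0007  0.0297] dist 0.07844223924195638 t 1.95 F [ 1.1716 -0.4447 -0.2975] op 0.08586897903082889
```

Request:
{"name": "step_arm", "arguments": {
  "dr": [
    [0,0,0.01],
    [0,0,0.02],
    [0,0,0.03],
    [0,0,0.03],
    [0,0,0.03],
    [0,0,0.03],
    [0,0,0.03],
    [0,0,0.03]
  ],
  "xyz": [
    [0.4,-0.5,0],
    [0.8,-1,0],
    [1.17,-1.56,0.2],
    [1.17,-1.56,0.2],
    [1.17,-1.56,0.2],
    [1.17,-1.56,0.2],
    [1.17,-1.56,0.2],
    [1.17,-1.56,0.2]
  ],
  "gripper": [1,1,1,1,1,1,1,1]
}}

```text
time: 2.75
ee_pos: [0.4984, -0.1571, 0.1996]
tcp_rot: [180.0, -0.0, 0.0]
wrist_force: [0.2, -0.1, -0.0]
opening: 0.0852
```

```bash
python3 - <<'E'
from look import *
p=shot("wrist","w1"); p["fish"]=1
for c,s,m in blobs(p["image"],(10,140,150),(25,255,255),30): print("orange",c,s[4],back(p,c,.07)[0])
o=bot.get_obs(); print(o["ee_pos"],o["tcp_rot"])
E
```

```text
[ 0.4984 -0.157   0.1995] [179.9907  -0.0191   0.0464]
```

View pics/w1.png

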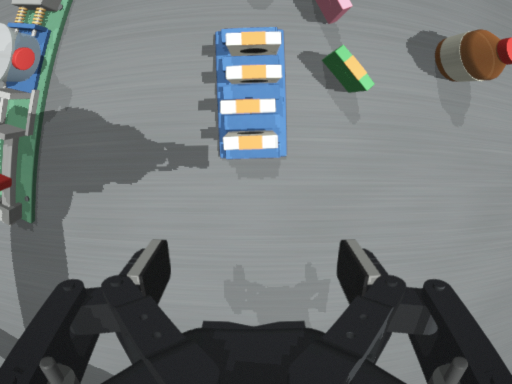

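```bash
python3 - <<'E'
from look import *
p=bot.camera("wrist"); p["fish"]=1
print(p["image"][143,251])
for c,s,m in blobs(p["image"],(10,90,150),(30,255,255),30): print("orange",c,s[4],back(p,c,.07)[0])
for c,s,m in blobs(p["image"][:170,200:310],(0,0,200),(179,60,255),20): print("white",c+[200,0],s,back(p,c+[200,0],.07)[0])
for c,s,m in blobs(p["image"],(100,120,60),(125,255,255),500):
    if c[0]>150:
        b=back(p,np.argwhere(m)[:,::-1],.022)[:,:2]; print(b.min(0),b.max(0),cv2.minAreaRect((b*1000).astype(np.float32)))
E
```

```text
[253 205 122]
orange [253.  38.] 299 [ 0.6341 -0.1568  0.07  ]
orange [355.178   67.2652] 264 [ 0.611  -0.2522  0.07  ]
orange [253.8418  71.5253] 316 [ 0.6024 -0.1575  0.07  ]
orange [247.4314 105.6589] 299 [ 0.5709 -0.1517  0.07  ]
orange [250.0532 141.9103] 301 [ 0.5375 -0.1541  0.07  ]
white [273.2475  37.2677] [ 63  31  19  13 198] [ 0.635 -0.175  0.07 ]
white [233.4603  38.5714] [ 26  33  16  12 189] [ 0.6338 -0.1391  0.07  ]
white [233.7788  71.8221] [ 26  65  17  14 208] [ 0.6022 -0.1395  0.07  ]
white [273.5  71. ] [ 66  65  16  13 208] [ 0.603  -0.1752  0.07  ]
white [267.3394 105.3807] [ 60  99  16  14 218] [ 0.5712 -0.1697  0.07  ]
white [227.9904 106.5577] [ 20 100  16  14 208] [ 0.5703 -0.1341  0.07  ]
white [269.4749 141.4703] [ 62 135  16  14 219] [ 0.538  -0.1719  0.07  ]
white [230.9469 142.686 ] [ 23 136  17  14 207] [ 0.5369 -0.1365  0.07  ]
[ 0.5143 -0.1917] [ 0.6585 -0.1173] ((586.3312377929688, -154.38156127929688), (142.75148010253906, 72.00117492675781), 1.7518593072891235)
```

Request:
{"name": "step_arm", "arguments": {
  "dr": [
    [0,0,-0.01],
    [0,0,-0.02],
    [0,0,-0.028],
    [0,0,-0.028],
    [0,0,-0.028],
    [0,0,-0.028],
    [0,0,-0.028],
    [0,0,-0.028]
  ],
  "xyz": [
    [0.4,0,0.2],
    [0.8,-0.05,0.8],
    [0.97,-0.075,1.6],
    [0.97,-0.075,2.2],
    [0.97,-0.075,2.8],
    [0.97,-0.075,3.4],
    [0.97,-0.075,3.8],
    [0.97,-0.075,4.03]
  ],
  "gripper": [1,1,1,1,1,1,1,1]
}}

```text
time: 3.65
ee_pos: [0.5367, -0.1534, 0.0365]
tcp_rot: [-180.0, 0.1, 1.7]
wrist_force: [-0.1, 0.1, -0.1]
opening: 0.0851
```

Request:
{"name": "step_arm", "arguments": {
  "dr": [
    [0,0,0],
    [0,0,0],
    [0,0,0],
    [0,0,0],
    [0,0,0],
    [0,0,0],
    [0,0,0],
    [0,0,0]
  ],
  "xyz": [
    [0,0,0],
    [0,0,0],
    [0,0,0],
    [0,0,0],
    [0,0,0],
    [0,0,0],
    [0,0,0],
    [0,0,0]
  ],
  "gripper": [1,0.8,0.65,0.6,0.55,0.5,0.5,0.5]
}}

```text
time: 4.45
ee_pos: [0.5381, -0.1535, 0.0392]
tcp_rot: [180.0, -0.1, 1.7]
wrist_force: [-0.4, 0.4, 5.5]
opening: 0.0494
```

```bash
python3 - <<'E'
from look import *
p=shot("wrist","w2"); p["fish"]=1
delta([.5372,-.154,.038],1.6)
E
```

```text
xyz [-0.023  0.011  0.03 ] dr [ 0.0006 -0.0018  0.0019] dist 0.0015738863524904442 t 4.5 F [-0.5157 -0.8635  6.481 ] op 0.04913221307874945
```

View pics/w2.png

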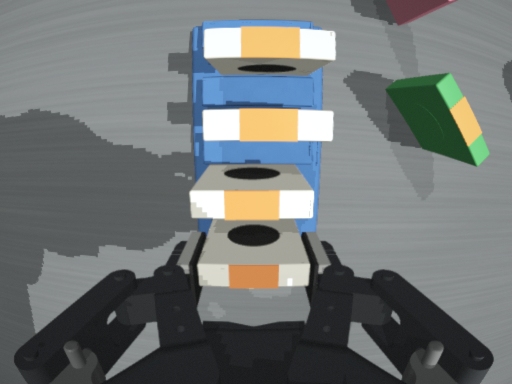

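Request:
{"name": "step_arm", "arguments": {
  "dr": [
    [0,0,0],
    [0,0,0],
    [0,0,0],
    [0,0,0],
    [0,0,0.05],
    [0,0,0.1],
    [0,0,0.15],
    [0,0,0.2]
  ],
  "xyz": [
    [0,0,-0.3],
    [0,0,-0.9],
    [0,0,-1.7],
    [0,0,-2.5],
    [0,-0.6,-3.2],
    [0,-1.5,-3.8],
    [0,-2.5,-4],
    [0,-3.6,-4]
  ],
  "gripper": [0.5,0.5,0.5,0.5,0.5,0.5,0.5,0.5]
}}

```text
time: 5.3
ee_pos: [0.5291, -0.047, 0.2005]
tcp_rot: [-178.2, -0.1, -5.9]
wrist_force: [-0.1, -0.1, -0.8]
opening: 0.0494
```

```bash
python3 -c "
from look import *
delta([.521,.188,.2],-17.3)"
```

```text
xyz [-0.805 -5.821  0.196] dr [-0.0318  0.0011  0.1992] dist 0.23519020710506838 t 5.3 F [-0.1011 -0.1264 -0.7579] op 0.04935908492250196
```

Request:
{"name": "step_arm", "arguments": {
  "dr": [
    [0,0,0.02],
    [0,0,0.04],
    [0,0,0.06],
    [0,0,0.1],
    [0,0,0.13],
    [0,0,0.13],
    [0,0,0.13],
    [0,0,0.13]
  ],
  "xyz": [
    [-0.2,-1,0],
    [-0.45,-2,0],
    [-0.7,-3,0],
    [-0.95,-4,0],
    [-1.13,-4.6,0],
    [-1.13,-4.8,0],
    [-1.13,-4.8,0],
    [-1.13,-4.8,0]
  ],
  "gripper": [0.5,0.5,0.5,0.5,0.5,0.5,0.5,0.5]
}}

```text
time: 6.1
ee_pos: [0.4783, -0.0629, 0.2035]
tcp_rot: [-176.0, 0.3, -9.8]
wrist_force: [-0.1, -0.2, -0.5]
opening: 0.0493
```

```bash
python3 - <<'E'
from look import *
import pickle
p=shot("wrist","w3"); p["fish"]=1; pickle.dump(dict(p),open("w3.pkl","wb"))
delta([.521,.188,.2],-17.3)
i=cv2.imread("pics/w3.png"); cv2.imwrite("pics/w3b.png",cv2.resize(i,None,fx=1.56,fy=1.56,interpolation=2))
E
```

```text
xyz [-0.003 -6.337  0.528] dr [-0.0684  0.0105  0.1316] dist 0.2543473120327273 t 6.15 F [-0.2853 -0.4108 -0.4624] op 0.04914343089787281
```

View pics/w3b.png

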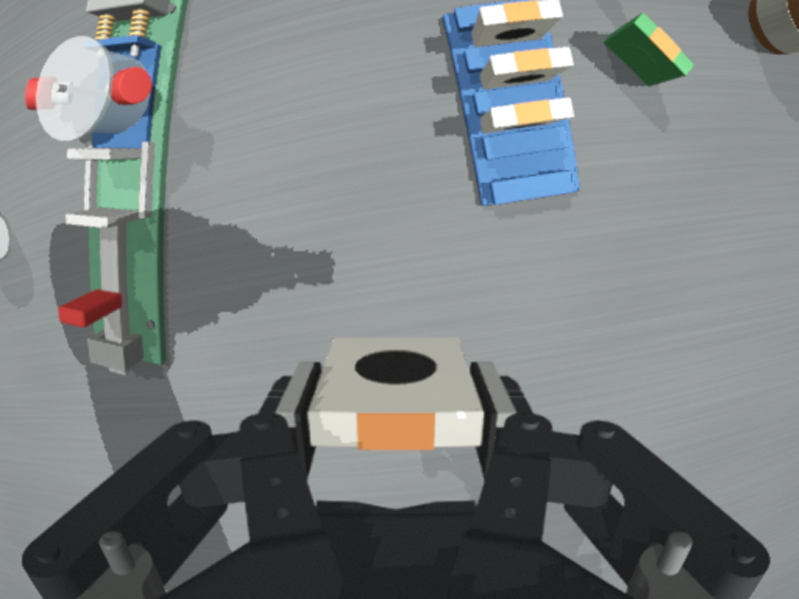

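```bash
python3 -c "
from look import *
o=bot.get_obs()
for k in o: print(k,o[k])"
```

```text
time 6.15
q [ -9.7997  -4.4967  -2.5796  92.2639   3.9459 179.9454]
qd [ 0.7851  0.6642  0.7895 -0.0898  0.203  -0.0762]
joint_efforts [ -0.1277 -41.3615  47.1672  -0.3439   0.2739   0.0002]
ee_pos [ 0.4781 -0.0627  0.2036]
tcp_rot [-176.0538    0.343    -9.7452]
wrist_force [-0.2853 -0.4108 -0.4624]
torque [-0.0219 -0.0473 -0.0076]
opening 0.04914343089787281
```

Request:
{"name": "step_arm", "arguments": {
  "dr": [
    [0,0,-0.12],
    [0,0,-0.26],
    [0,0,-0.4],
    [0,0,-0.54],
    [0,0,-0.68],
    [0,0,-0.82],
    [0,0,-0.96],
    [0,0,-1.1]
  ],
  "xyz": [
    [0,0,0],
    [0,0,0],
    [0,0,0],
    [0,0,0],
    [0,0,0],
    [0,0,0],
    [0,0,0],
    [0,0,0]
  ],
  "gripper": [0.5,0.5,0.5,0.5,0.5,0.5,0.5,0.5]
}}

```text
time: 6.95
ee_pos: [0.4788, -0.0619, 0.2033]
tcp_rot: [-177.9, -3.4, 53.6]
wrist_force: [0.9, -0.1, -1.1]
opening: 0.0491
```

```bash
python3 -c "
from look import *
delta([.521,.188,.2],30); print(bot.get_obs()['q'])"
```

```text
xyz [ 5.641 -2.839  0.52 ] dr [-0.0483 -0.0506  0.4134] dist 0.2534704326411375 t 6.95 F [ 0.8518 -0.1374 -1.1461] op 0.04911787447042986
[ -9.7057  -4.397   -2.5242  92.2359   3.9625 116.5881]
```

```bash
python3 -c "
from look import *
delta([.6,.1,.22],112)"
```

```text
xyz [ 5.072  0.034 -0.12 ] dr [-0.0034 -0.0725 -1.0172] dist 0.20292231852647508 t 6.95 F [ 0.8518 -0.1374 -1.1461] op 0.04911787447042986
```

Request:
{"name": "step_arm", "arguments": {
  "dr": [
    [0,-0.01,-0.13],
    [0,-0.02,-0.26],
    [0,-0.03,-0.39],
    [0,-0.04,-0.52],
    [0,-0.05,-0.65],
    [0,-0.06,-0.78],
    [0,-0.07,-0.91],
    [-0.003,-0.072,-1.017]
  ],
  "xyz": [
    [0.4,0,0],
    [1,0,0],
    [1.7,0,0],
    [2.4,0,0],
    [3.1,0,0],
    [3.8,0,-0.05],
    [4.5,0,-0.1],
    [5.07,0.03,-0.12]
  ],
  "gripper": [0.5,0.5,0.5,0.5,0.5,0.5,0.5,0.5]
}}

```text
time: 7.75
ee_pos: [0.6015, 0.1009, 0.2198]
tcp_rot: [-180.0, -0.0, 112.0]
wrist_force: [-0.2, -1.2, -0.3]
opening: 0.0496
```

```bash
python3 -c "
from look import *
delta([.6406,.1507,.2],162.7); print(bot.get_obs()['q'],bot.get_obs()['tcp_rot'],bot.get_obs()['ee_pos'])"
```

```text
xyz [0.789 1.373 0.495] dr [-0.0003 -0.0007 -0.8849] dist 0.06635498365213321 t 7.75 F [-0.1718 -1.1579 -0.3394] op 0.049592952879866294
[ 9.5094 13.2595 18.1532 94.9292  0.0226 77.5097] [-179.9703   -0.0297  111.9996] [0.6015 0.1009 0.2198]
```

Request:
{"name": "step_arm", "arguments": {
  "dr": [
    [0,0,-0.13],
    [0,0,-0.26],
    [0,0,-0.39],
    [0,0,-0.52],
    [0,0,-0.65],
    [0,0,-0.77],
    [0,0,-0.885],
    [0,0,-0.885]
  ],
  "xyz": [
    [0.15,0.2,0],
    [0.3,0.4,0.1],
    [0.45,0.7,0.2],
    [0.6,1,0.3],
    [0.79,1.37,0.4],
    [0.79,1.37,0.5],
    [0.79,1.37,0.5],
    [0.79,1.37,0.5]
  ],
  "gripper": [0.5,0.5,0.5,0.5,0.5,0.5,0.5,0.5]
}}

```text
time: 8.55
ee_pos: [0.64, 0.1491, 0.1995]
tcp_rot: [-180.0, -0.1, 162.5]
wrist_force: [0.4, 0.4, -0.2]
opening: 0.0493
```

```bash
python3 - <<'E'
from look import *
import pickle
p=shot("wrist","w4"); p["fish"]=1; pickle.dump(dict(p),open("w4.pkl","wb"))
delta([.6406,.1507,.2],162.7)
i=cv2.imread("pics/w4.png"); cv2.imwrite("pics/w4b.png",cv2.resize(i,None,fx=1.56,fy=1.56,interpolation=2))
E
```

```text
xyz [-0.001  0.046 -0.006] dr [ 0.0001 -0.0011 -0.0083] dist 0.0018636181345765429 t 8.6 F [-0.101   0.3018 -0.7022] op 0.049026234601574625
```

View pics/w4b.png

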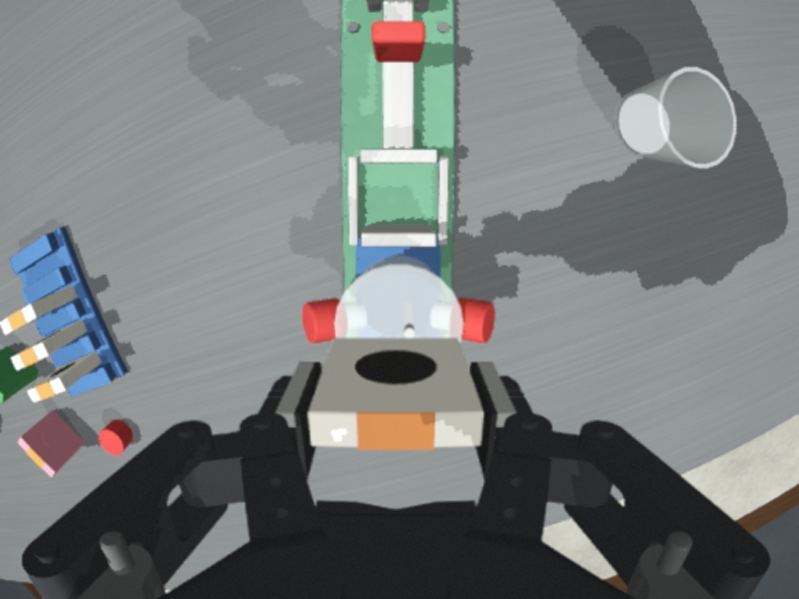

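```bash
python3 - <<'E'
from look import *
import pickle
p=pickle.load(open("w4.pkl","rb"))
i=p["image"][70:170,205:310]
cv2.imwrite("pics/w4c.png",cv2.cvtColor(cv2.resize(i,None,fx=6,fy=6,interpolation=cv2.INTER_NEAREST),cv2.COLOR_RGB2BGR)[:600,:])
i=p["image"][0:60,205:310]
cv2.imwrite("pics/w4d.png",cv2.cvtColor(cv2.resize(i,None,fx=6,fy=6,interpolation=cv2.INTER_NEAREST),cv2.COLOR_RGB2BGR))
E
```

```text
(no output)
```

View pics/w4c.png

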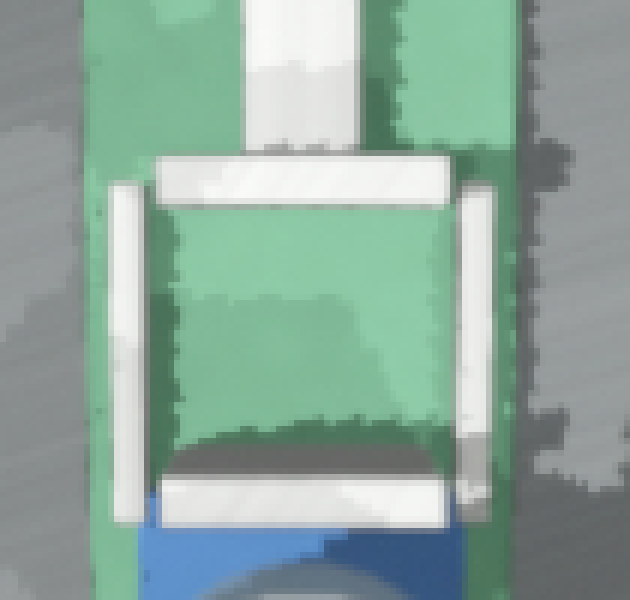

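View pics/w4d.png

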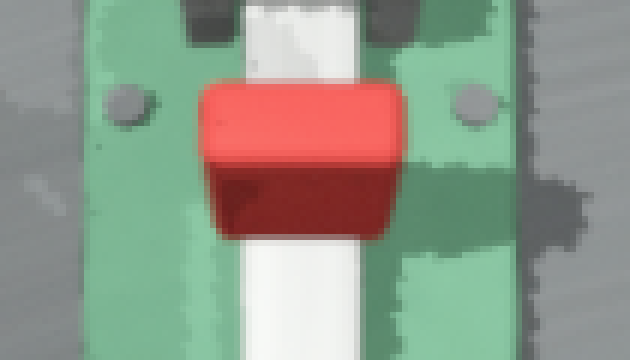

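```bash
python3 - <<'E'
from look import *
import pickle
p=pickle.load(open("w4.pkl","rb"))
def w(X,Y,z,o=70): return back(p,[205+X/6-.5,o+Y/6-.5],z)[0]
gl=[w(146,y,.024) for y in(183,350,522)]; gr=[w(456,y,.024) for y in(183,350,522)]
d=(gl[2]-gl[0]+gr[2]-gr[0])/2; print("ang",np.degrees(np.arctan2(d[1],d[0])),"len",np.linalg.norm(d), "width",np.linalg.norm(gl[1]-gr[1]))
fl=[w(84,100,.012),w(90,550,.012)]; fr=[w(517,100,.012),w(510,550,.012)]
for a in(fl,fr,gl,gr): e=a[-1]-a[0]; print(np.degrees(np.arctan2(e[1],e[0])))
a=np.radians(-17.3); u=np.array([np.cos(a),np.sin(a),0]); v=np.array([-u[1],u[0],0])
def cl(P): return P@u,P@v
print("frame v",[cl(q)[1] for q in fl+fr]); print("guide v",[cl(q)[1] for q in gl+gr])
print("guide u",cl(gl[0])[0],cl(gr[0])[0],cl(gl[2])[0],cl(gr[2])[0])
print("sledge",cl(w(162,480,.06)),cl(w(447,480,.06)))
print("pusher",[cl(w(303,206,z))[0] for z in(.03,.06,.072)],cl(w(156,206,.06)),cl(w(450,206,.06)))
print("handle",[cl(w(*q,.085,0)) for q in((200,82),(405,82),(200,162),(405,162))])
E
```

```text
ang -17.527964440340536 len 0.06115256019715236 width 0.05518364300943104
-17.663289878454034
-17.532865963083186
-18.22622399565273
-16.830071748818998
frame v [np.float64(0.29477055729780544), np.float64(0.29423514150933394), np.float64(0.3738907290844648), np.float64(0.3735472899854633)]
guide v [np.float64(0.30697591893863074), np.float64(0.30657155591048607), np.float64(0.3059875769856955), np.float64(0.3615977356516617), np.float64(0.3617547660880495), np.float64(0.36209945982930597)]
guide u 0.4865670847186833 0.48676776374842906 0.5477001259454661 0.5479388748542885
sledge (np.float64(0.53495596210714), np.float64(0.3117219790664321)) (np.float64(0.5351378013703841), np.float64(0.3572490143417843))
pusher [np.float64(0.49109642987090374), np.float64(0.49147509666385425), np.float64(0.49162656338103433)] (np.float64(0.4912081736019616), np.float64(0.3114208029545287)) (np.float64(0.4913687848925702), np.float64(0.3574065807367835))
handle [(np.float64(0.4101884134567764), np.float64(0.3199077973237279)), (np.float64(0.41025713653714796), np.float64(0.34924780885921325)), (np.float64(0.4228198651227031), np.float64(0.3199125178706382)), (np.float64(0.4228939880592802), np.float64(0.34911201555155175))]
```

```bash
python3 -c "
from look import *
delta([.5976,.1639,.12],162.5);delta([.5976,.1639,.0415],162.5)"
```

```text
xyz [1.121 0.032 1.995] dr [ 0.0001 -0.0011 -0.0049] dist 0.09154201967105521 t 8.6 F [-0.101   0.3018 -0.7022] op 0.049026234601574625
xyz [1.119 0.032 3.957] dr [ 0.0001 -0.0011 -0.0049] dist 0.16450677431151448 t 8.6 F [-0.101   0.3018 -0.7022] op 0.049026234601574625
```

Request:
{"name": "step_arm", "arguments": {
  "dr": [
    [0,0,0],
    [0,0,0],
    [0,0,0],
    [0,0,0],
    [0,0,0],
    [0,0,0],
    [0,0,0],
    [0,0,0]
  ],
  "xyz": [
    [0.4,0,0.1],
    [0.8,0.03,0.5],
    [1.12,0.03,1],
    [1.12,0.03,1.6],
    [1.12,0.03,2],
    [1.12,0.03,2.2],
    [1.12,0.03,2.2],
    [1.12,0.03,2.2]
  ],
  "gripper": [0.5,0.5,0.5,0.5,0.5,0.5,0.5,0.5]
}}

```text
time: 9.4
ee_pos: [0.598, 0.1634, 0.113]
tcp_rot: [180.0, 0.0, 162.3]
wrist_force: [0.7, -0.2, -0.3]
opening: 0.0491
```

```bash
python3 - <<'E'
from look import *
p=shot("wrist","w5")
delta([.5976,.1639,.0415],162.5)
E
```

```text
xyz [0.018 0.005 1.794] dr [ 0.0011  0.0005 -0.0039] dist 0.07175940402628254 t 9.45 F [-0.2045  0.4281 -0.5595] op 0.04925796922559041
```

View pics/w5.png

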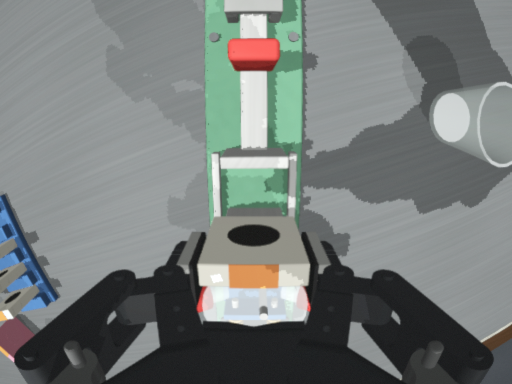

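Request:
{"name": "step_arm", "arguments": {
  "dr": [
    [0,0,0],
    [0,0,-0.004],
    [0,0,-0.004],
    [0,0,-0.004],
    [0,0,-0.004],
    [0,0,-0.004],
    [0,0,-0.004],
    [0,0,-0.004]
  ],
  "xyz": [
    [0.02,0,0.3],
    [0.02,0,0.6],
    [0.02,0,0.9],
    [0.02,0,1.15],
    [0.02,0,1.4],
    [0.02,0,1.6],
    [0.02,0,1.75],
    [0.02,0,1.79]
  ],
  "gripper": [0.5,0.5,0.5,0.5,0.5,0.5,0.5,0.5]
}}

```text
time: 10.25
ee_pos: [0.5971, 0.1634, 0.0411]
tcp_rot: [180.0, 0.0, 162.5]
wrist_force: [-4.1, -2.6, 14.1]
opening: 0.0493
```

```bash
python3 - <<'E'
from look import *
p=shot("wrist","w6")
delta([.5976,.1639,.0415],162.5)
E
```

```text
xyz [-0.01   0.014 -0.007] dr [0.0004 0.0003 0.0009] dist 0.0007436675850229834 t 10.3 F [-0.816  -1.0511  2.3312] op 0.04906920279673474
```

View pics/w6.png

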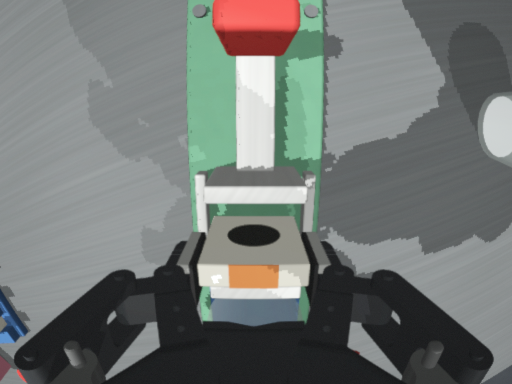

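Request:
{"name": "step_arm", "arguments": {
  "dr": [
    [0,0,0],
    [0,0,0],
    [0,0,0],
    [0,0,0],
    [0,0,0],
    [0,0,0],
    [0,0,0],
    [0,0,0]
  ],
  "xyz": [
    [0,0,0],
    [0,0,0],
    [0,0,0],
    [0,0,0],
    [0,0,-0.2],
    [0,0,-0.6],
    [0,0,-1.2],
    [0,0,-2]
  ],
  "gripper": [0.65,0.75,0.85,0.85,0.85,0.9,1,1]
}}

```text
time: 11.1
ee_pos: [0.5964, 0.1634, 0.1217]
tcp_rot: [-180.0, -0.1, 162.6]
wrist_force: [1.4, -0.2, -1.1]
opening: 0.0853
```

Request:
{"name": "step_arm", "arguments": {
  "dr": [
    [0,0,0],
    [0,0,0],
    [0,0,0],
    [0,0,0],
    [0,0,0],
    [0,0,0],
    [0,0,0],
    [0,0,0]
  ],
  "xyz": [
    [0,0,-0.8],
    [0,0,-1.6],
    [0,0,-2],
    [0,0,-2],
    [0,0,-2],
    [0,0,-2],
    [0,0,-2],
    [0,0,-2]
  ],
  "gripper": [1,1,1,1,1,1,1,1]
}}

```text
time: 11.9
ee_pos: [0.5966, 0.1634, 0.1996]
tcp_rot: [-180.0, -0.1, 162.6]
wrist_force: [0.0, -0.1, 0.7]
opening: 0.0856
```

```bash
python3 - <<'E'
from look import *
p=shot("wrist","w7")
delta([.568,-.1517,.2],181.6)
E
```

```text
xyz [-1.678 -7.732 -0.005] dr [-0.0001 -0.0018 -0.3324] dist 0.31646826732740896 t 11.95 F [-0.1712  0.0187  0.5025] op 0.08536352316651852
```

View pics/w7.png

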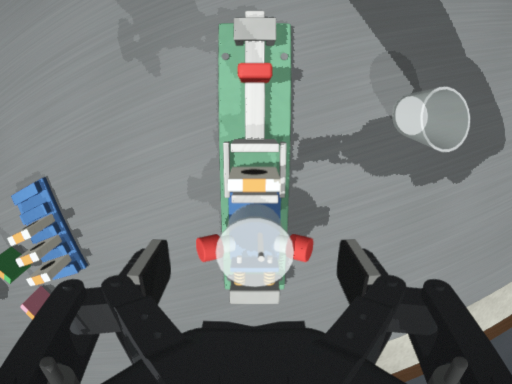

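Request:
{"name": "step_arm", "arguments": {
  "dr": [
    [0,0,0],
    [0,0,-0.05],
    [0,0,-0.1],
    [0,0,-0.15],
    [0,0,-0.2],
    [0,0,-0.25],
    [0,0,-0.3],
    [0,0,-0.33]
  ],
  "xyz": [
    [-0.1,-0.6,0],
    [-0.35,-1.6,0],
    [-0.6,-2.7,0],
    [-0.85,-3.8,0],
    [-1.1,-4.9,0],
    [-1.35,-6,0],
    [-1.6,-7,0],
    [-1.68,-7.7,0]
  ],
  "gripper": [1,1,1,1,1,1,1,1]
}}

```text
time: 12.75
ee_pos: [0.5682, -0.153, 0.2]
tcp_rot: [180.0, -0.1, -178.5]
wrist_force: [-0.5, 0.2, -0.1]
opening: 0.0855
```

Request:
{"name": "step_arm", "arguments": {
  "dr": [
    [0,0,0],
    [0,0,0],
    [0,0,0],
    [0,0,0],
    [0,0,0],
    [0,0,0],
    [0,0,0],
    [0,0,0]
  ],
  "xyz": [
    [0,0,0.2],
    [0,0,0.5],
    [0,0,0.8],
    [0,0,1.2],
    [0,0,1.6],
    [0,0,1.8],
    [0,0,1.8],
    [0,0,1.8]
  ],
  "gripper": [1,1,1,1,1,1,1,1]
}}

```text
time: 13.55
ee_pos: [0.5688, -0.1498, 0.1286]
tcp_rot: [180.0, -0.0, -178.5]
wrist_force: [-0.9, -0.7, 0.5]
opening: 0.0852
```

```bash
python3 - <<'E'
from look import *
p=shot("wrist","w8"); p["fish"]=1
for c,s,m in blobs(p["image"],(10,90,150),(30,255,255),30): print("orange",c,s[4],back(p,c,.07)[0])
delta([.570,-.1517,.0385],181.6)
E
```

```text
orange [250.5 211.5] 480 [ 0.5707 -0.1518  0.07  ]
orange [125.6482 247.7747] 253 [ 0.6058 -0.2524  0.07  ]
orange [242.0688 251.0319] 407 [ 0.603  -0.1575  0.07  ]
orange [242.4371 285.0719] 334 [ 0.6345 -0.1569  0.07  ]
orange [476.1633 311.6735] 49 [0.6898 0.104  0.07  ]
xyz [-0.023 -0.042  2.263] dr [ 0.0003  0.0002 -0.0018] dist 0.09054423569700643 t 13.6 F [-0.1635 -1.0535  0.4504] op 0.08549776718741812
```

View pics/w8.png

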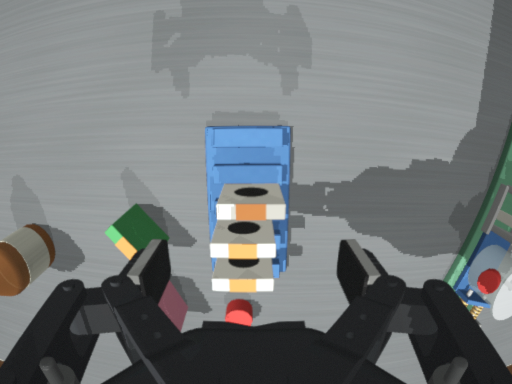

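Request:
{"name": "step_arm", "arguments": {
  "dr": [
    [0,0,0],
    [0,0,0],
    [0,0,0],
    [0,0,0],
    [0,0,0],
    [0,0,0],
    [0,0,0],
    [0,0,0]
  ],
  "xyz": [
    [-0.04,0.04,0.3],
    [-0.04,0.04,0.7],
    [-0.04,0.04,1.2],
    [-0.04,0.04,1.7],
    [-0.04,0.04,2],
    [-0.04,0.04,2.2],
    [-0.04,0.04,2.25],
    [-0.04,0.04,2.25]
  ],
  "gripper": [1,1,1,1,1,1,1,1]
}}

```text
time: 14.4
ee_pos: [0.5704, -0.1488, 0.0387]
tcp_rot: [180.0, -0.0, -178.5]
wrist_force: [0.3, -0.4, 1.2]
opening: 0.0855
```

Request:
{"name": "step_arm", "arguments": {
  "dr": [
    [0,0,0],
    [0,0,0],
    [0,0,0],
    [0,0,0],
    [0,0,0],
    [0,0,0],
    [0,0,0],
    [0,0,0]
  ],
  "xyz": [
    [0,0,0],
    [0,0,0],
    [0,0,0],
    [0,0,0],
    [0,0,0],
    [0,0,0],
    [0,0,0],
    [0,0,0]
  ],
  "gripper": [0.9,0.75,0.65,0.6,0.55,0.5,0.5,0.5]
}}

```text
time: 15.2
ee_pos: [0.5705, -0.1488, 0.0389]
tcp_rot: [180.0, 0.0, -178.5]
wrist_force: [0.6, 0.4, 4.5]
opening: 0.0492
```

```bash
python3 - <<'E'
from look import *
delta([.5705,-.1517,.0385],181.6)
E
```

```text
xyz [ 0.002 -0.072  0.011] dr [ 0.0002  0.0003 -0.0024] dist 0.0028954254781073463 t 15.2 F [0.585  0.3976 4.5208] op 0.04917051377922225
```

Request:
{"name": "step_arm", "arguments": {
  "dr": [
    [0,0,0],
    [0,0,0],
    [0,0,0],
    [0,0,0],
    [0,0,0.05],
    [0,0,0.1],
    [0,0,0.15],
    [0,0,0.2]
  ],
  "xyz": [
    [0,0,-0.3],
    [0,0,-0.9],
    [0,0,-1.7],
    [0,0,-2.5],
    [0,0.5,-3.2],
    [-0.1,1.3,-3.8],
    [-0.15,2.3,-4],
    [-0.2,3.4,-4]
  ],
  "gripper": [0.5,0.5,0.5,0.5,0.5,0.5,0.5,0.5]
}}

```text
time: 16.0
ee_pos: [0.5751, -0.0118, 0.2007]
tcp_rot: [180.0, 0.1, 169.8]
wrist_force: [0.8, -0.2, -0.6]
opening: 0.0494
```

```bash
python3 - <<'E'
from look import *
delta([.5794,.1696,.18],162.5); print(bot.get_obs()["q"],bot.get_obs()["tcp_rot"])
E
```

```text
xyz [0.698 4.482 0.519] dr [0.0008 0.0017 0.1276] dist 0.1826361397465236 t 16.0 F [ 0.7899 -0.2473 -0.597 ] op 0.049410050156927246
[-1.189   7.8223  9.7766 91.8469  0.0249  9.0006] [179.9586   0.1022 169.8103]
```

Request:
{"name": "step_arm", "arguments": {
  "dr": [
    [0,0,0.03],
    [0,0,0.06],
    [0,0,0.09],
    [0,0,0.127],
    [0,0,0.127],
    [0,0,0.127],
    [0,0,0.127],
    [0,0,0.127]
  ],
  "xyz": [
    [0.15,1,0],
    [0.3,2,0],
    [0.45,3,0],
    [0.6,3.9,0.2],
    [0.7,4.4,0.4],
    [0.7,4.48,0.5],
    [0.7,4.48,0.5],
    [0.7,4.48,0.5]
  ],
  "gripper": [0.5,0.5,0.5,0.5,0.5,0.5,0.5,0.5]
}}

```text
time: 16.8
ee_pos: [0.5783, 0.1679, 0.1788]
tcp_rot: [-180.0, -0.0, 162.7]
wrist_force: [0.8, -0.4, -0.5]
opening: 0.0494
```

```bash
python3 - <<'E'
from look import *
p=shot("wrist","w9")
delta([.5794,.1696,.0415],162.5)
E
```

```text
xyz [-0.01   0.051  3.439] dr [ 0.0003 -0.0004  0.003 ] dist 0.13756997796484854 t 16.85 F [ 0.0004  0.1223 -0.0216] op 0.04917091889049162
```

View pics/w9.png

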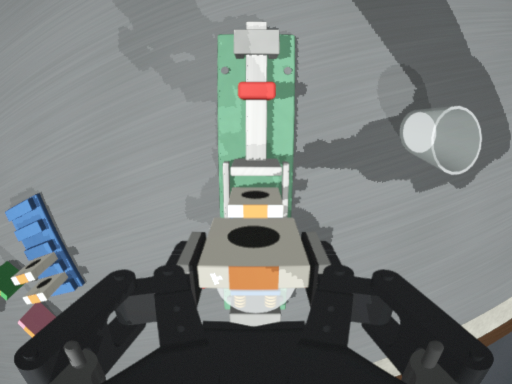

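Request:
{"name": "step_arm", "arguments": {
  "dr": [
    [0,0,0.003],
    [0,0,0.003],
    [0,0,0.003],
    [0,0,0.003],
    [0,0,0.003],
    [0,0,0.003],
    [0,0,0.003],
    [0,0,0.003]
  ],
  "xyz": [
    [-0.01,0.05,0.3],
    [-0.01,0.05,0.7],
    [-0.01,0.05,1.1],
    [-0.01,0.05,1.5],
    [-0.01,0.05,1.8],
    [-0.01,0.05,2],
    [-0.01,0.05,2],
    [-0.01,0.05,2]
  ],
  "gripper": [0.5,0.5,0.5,0.5,0.5,0.5,0.5,0.5]
}}

```text
time: 17.65
ee_pos: [0.5794, 0.1705, 0.0989]
tcp_rot: [180.0, -0.0, 162.5]
wrist_force: [-0.5, 0.6, -0.4]
opening: 0.0494
```

```bash
python3 - <<'E'
from look import *
p=shot("wrist","w10")
delta([.5794,.1696,.0415],162.5)
E
```

```text
xyz [-0.002 -0.027  1.445] dr [0.0009 0.0002 0.0009] dist 0.05781625568073851 t 17.7 F [0.2135 0.4169 0.1721] op 0.04934139921425452
```

View pics/w10.png

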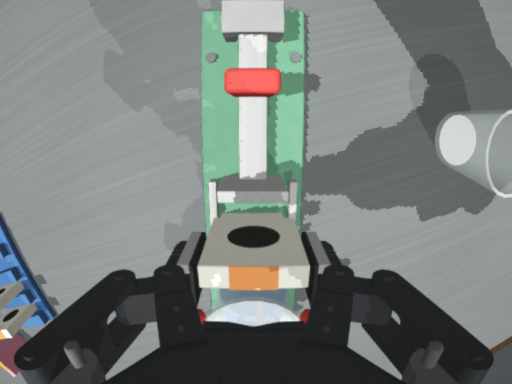

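Request:
{"name": "step_arm", "arguments": {
  "dr": [
    [0,0,0],
    [0,0,0],
    [0,0,0],
    [0,0,0],
    [0,0,0],
    [0,0,0],
    [0,0,0],
    [0,0,0]
  ],
  "xyz": [
    [0,-0.015,0.2],
    [0,-0.015,0.5],
    [0,-0.015,0.8],
    [0,-0.015,1.05],
    [0,-0.015,1.25],
    [0,-0.015,1.38],
    [0,-0.015,1.44],
    [0,-0.015,1.44]
  ],
  "gripper": [0.5,0.5,0.5,0.5,0.5,0.5,0.5,0.5]
}}

```text
time: 18.5
ee_pos: [0.5791, 0.17, 0.0412]
tcp_rot: [180.0, -0.0, 162.6]
wrist_force: [0.2, -0.9, -0.4]
opening: 0.0494
```

```bash
python3 - <<'E'
from look import *
p=shot("wrist","w11")
delta([.5794,.1696,.0415],162.5)
E
```

```text
xyz [-0.007 -0.009 -0.008] dr [ 0.0006 -0.0002  0.001 ] dist 0.000566934383226507 t 18.55 F [ 0.3242 -0.2494 -0.4918] op 0.04934561459117035
```

View pics/w11.png

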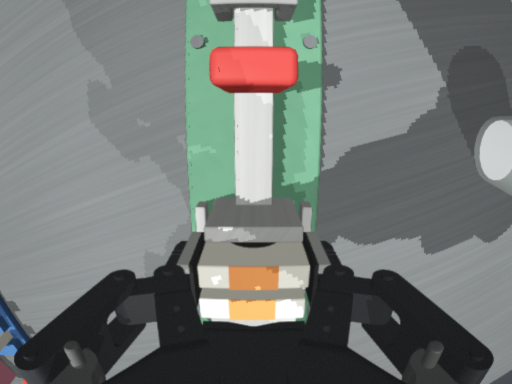

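Request:
{"name": "step_arm", "arguments": {
  "dr": [
    [0,0,0],
    [0,0,0],
    [0,0,0],
    [0,0,0],
    [0,0,0],
    [0,0,0],
    [0,0,0],
    [0,0,0]
  ],
  "xyz": [
    [0,0,0.02],
    [0,0,0.02],
    [0,0,0.02],
    [0,0,0.02],
    [0,0,0],
    [0,0,-0.5],
    [0,0,-1.2],
    [0,0,-2]
  ],
  "gripper": [0.5,0.65,0.75,0.85,0.85,0.9,1,1]
}}

```text
time: 19.35
ee_pos: [0.5785, 0.1698, 0.121]
tcp_rot: [-180.0, -0.1, 162.6]
wrist_force: [0.2, -1.2, 0.1]
opening: 0.0854
```

Request:
{"name": "step_arm", "arguments": {
  "dr": [
    [0,0,0],
    [0,0,0],
    [0,0,0],
    [0,0,0],
    [0,0,0],
    [0,0,0],
    [0,0,0],
    [0,0,0]
  ],
  "xyz": [
    [0,0,-0.8],
    [0,0,-1.6],
    [0,0,-2],
    [0,0,-2],
    [0,0,-2],
    [0,0,-2],
    [0,0,-2],
    [0,0,-2]
  ],
  "gripper": [1,1,1,1,1,1,1,1]
}}

```text
time: 20.15
ee_pos: [0.5788, 0.1698, 0.1999]
tcp_rot: [-180.0, -0.1, 162.6]
wrist_force: [0.8, -0.4, -0.1]
opening: 0.0851
```

```bash
python3 - <<'E'
from look import *
import pickle
p=shot("wrist","w12"); p["fish"]=1; pickle.dump(dict(p),open("w12.pkl","wb"))
i=p["image"][20:190,190:320]
cv2.imwrite("pics/w12c.png",cv2.cvtColor(cv2.resize(i,None,fx=3.5,fy=3.5,interpolation=cv2.INTER_NEAREST),cv2.COLOR_RGB2BGR))
# handle: U=.4165 V=.3343
delta([.9548*.4165+.29737*.3343,-.29737*.4165+.95476*.3343,.2],162.5)
print([.9548*.4165+.29737*.3343,-.29737*.4165+.95476*.3343])
E
```

```text
xyz [ 2.142 -0.005  0.008] dr [-0.0004 -0.0017  0.001 ] dist 0.08567411079852293 t 20.2 F [0.0601 1.1889 0.1267] op 0.08562572489639604
[0.497084991, 0.19532166299999998]
```

View pics/w12c.png

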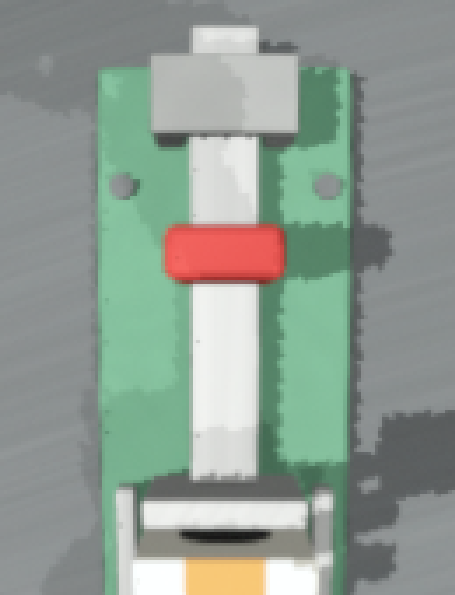

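```bash
python3 - <<'E'
from look import *
import pickle
p=pickle.load(open("w12.pkl","rb"))
a=np.radians(-17.3); u=np.array([np.cos(a),np.sin(a),0]); v=np.array([-u[1],u[0],0])
q=[back(p,[190+X/3.5-.5,20+Y/3.5-.5],.085)[0] for X,Y in((165,226),(285,226),(165,274),(285,274))]
print([(k@u,k@v) for k in q]); print(np.mean(q,0))
E
```

```text
[(np.float64(0.40980688551561506), np.float64(0.32010503305109955)), (np.float64(0.4098850017677055), np.float64(0.34933342871598905)), (np.float64(0.42176061137277293), np.float64(0.3200309017998531)), (np.float64(0.42183984068504066), np.float64(0.3493368504163316))]
[0.4965 0.1959 0.085 ]
```

Request:
{"name": "step_arm", "arguments": {
  "dr": [
    [0,0,0],
    [0,0,0],
    [0,0,0],
    [0,0,0],
    [0,0,0],
    [0,0,0],
    [0,0,0],
    [0,0,0]
  ],
  "xyz": [
    [0.4,0,0],
    [1,0,0],
    [1.6,0,0.3],
    [2,0,0.8],
    [2.14,0,1.3],
    [2.14,0,1.7],
    [2.14,0,1.8],
    [2.14,0,1.8]
  ],
  "gripper": [1,1,1,1,1,1,1,1]
}}

```text
time: 21.0
ee_pos: [0.4972, 0.1955, 0.1286]
tcp_rot: [-180.0, -0.1, 162.6]
wrist_force: [0.2, -0.3, 0.6]
opening: 0.0856
```

```bash
python3 - <<'E'
from look import *
p=shot("wrist","w13")
delta([.4971,.1953,.049],162.5)
E
```

```text
xyz [ 0.008 -0.011  2.009] dr [ 0.0004 -0.0006  0.0009] dist 0.08036810306676484 t 21.05 F [ 0.9329 -0.221   0.1573] op 0.08537711615896654
```

View pics/w13.png

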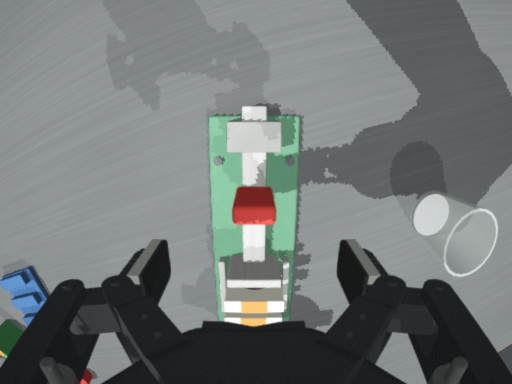

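Request:
{"name": "step_arm", "arguments": {
  "dr": [
    [0,0,0],
    [0,0,0],
    [0,0,0],
    [0,0,0],
    [0,0,0],
    [0,0,0],
    [0,0,0],
    [0,0,0]
  ],
  "xyz": [
    [0,0,0.3],
    [0,0,0.7],
    [0,0,1.1],
    [0,0,1.5],
    [0,0,1.8],
    [0,0,1.95],
    [0,0,2],
    [0,0,2]
  ],
  "gripper": [1,1,0.9,0.8,0.8,0.8,0.8,0.8]
}}

```text
time: 21.85
ee_pos: [0.4975, 0.1957, 0.0492]
tcp_rot: [180.0, -0.0, 162.6]
wrist_force: [0.0, -0.0, -0.6]
opening: 0.0681
```

Request:
{"name": "step_arm", "arguments": {
  "dr": [
    [0,0,0],
    [0,0,0],
    [0,0,0],
    [0,0,0],
    [0,0,0],
    [0,0,0],
    [0,0,0],
    [0,0,0]
  ],
  "xyz": [
    [0,0,0],
    [0,0,0],
    [0,0,0],
    [0,0,0],
    [0,0,0],
    [0,0,0],
    [0,0,0],
    [0,0,0]
  ],
  "gripper": [0.7,0.6,0.5,0.4,0.3,0.25,0.2,0.2],
  "squeeze": 60
}}

```text
time: 22.65
ee_pos: [0.4975, 0.1957, 0.0493]
tcp_rot: [180.0, -0.0, 162.6]
wrist_force: [-0.8, -0.6, 5.3]
opening: 0.0296
```

```bash
python3 - <<'E'
from look import *
p=shot("wrist","w14")
delta([.4971,.1953,.049],162.5)
E
```

```text
xyz [ 0.007 -0.012  0.008] dr [ 0.0005 -0.0003  0.001 ] dist 0.0006479707915608572 t 22.7 F [-0.4491 -1.5886  6.3467] op 0.02908368611918724
```

View pics/w14.png

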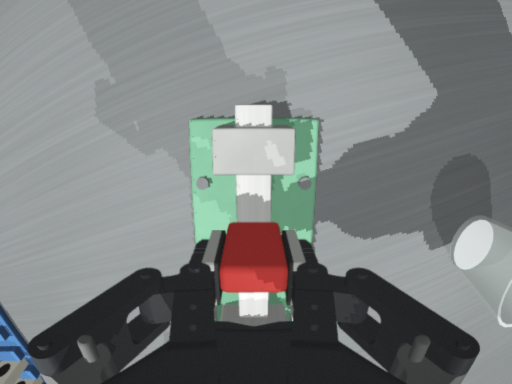

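Request:
{"name": "step_arm", "arguments": {
  "dr": [
    [0,0,0],
    [0,0,0],
    [0,0,0],
    [0,0,0],
    [0,0,0],
    [0,0,0],
    [0,0,0],
    [0,0,0]
  ],
  "xyz": [
    [-0.04,0,0],
    [-0.08,0,0],
    [-0.12,0,0],
    [-0.16,0,0],
    [-0.2,0,0],
    [-0.24,0,0],
    [-0.28,0,0],
    [-0.3,0,0]
  ],
  "gripper": [0.2,0.2,0.2,0.2,0.2,0.2,0.2,0.2]
}}

```text
time: 23.5
ee_pos: [0.5089, 0.1921, 0.0493]
tcp_rot: [180.0, -0.0, 162.6]
wrist_force: [-2.4, -0.3, 7.0]
opening: 0.0292
```

```bash
cat >> look.py <<'E'
def st():
    a=np.radians(-17.5); u=np.array([np.cos(a),np.sin(a),0]); v=np.array([-u[1],u[0],0])
    o=bot.get_obs(); f=o["wrist_force"]; print("push mm",1000*(o["ee_pos"]@u-np.array([.4975,.1957,.049])@u),"Fx",f@u,"Fy",f@v,"Fz",f[2],"t",o["time"],"op",o["opening"])
E
python3 - <<'E'
from look import *
st()
p=shot("scene","s2");i=p["image"][150:270,280:370]
cv2.imwrite("pics/s2c.png",cv2.cvtColor(cv2.resize(i,None,fx=5,fy=5,interpolation=2),cv2.COLOR_RGB2BGR))
E
```

```text
push mm 11.906304121009736 Fx -2.2116154405917077 Fy -1.049745710609382 Fz 6.950480097275516 t 23.5 op 0.029194045779367253
```

View pics/s2c.png

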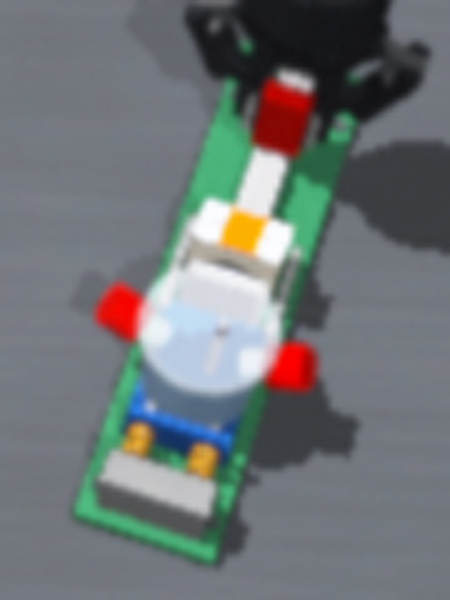

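Request:
{"name": "step_arm", "arguments": {
  "dr": [
    [0,0,0],
    [0,0,0],
    [0,0,0],
    [0,0,0],
    [0,0,0],
    [0,0,0],
    [0,0,0],
    [0,0,0]
  ],
  "xyz": [
    [-0.03,0,0],
    [-0.06,0,0],
    [-0.09,0,0],
    [-0.12,0,0],
    [-0.15,0,0],
    [-0.15,0,0],
    [-0.15,0,0],
    [-0.15,0,0]
  ],
  "gripper": [0.2,0.2,0.2,0.2,0.2,0.2,0.2,0.2]
}}

```text
time: 24.35
ee_pos: [0.5145, 0.1903, 0.0493]
tcp_rot: [180.0, -0.0, 162.6]
wrist_force: [-2.6, -1.0, 5.9]
opening: 0.0291
```

```bash
python3 - <<'E'
from look import *
st()
E
```

```text
push mm 17.852118759713154 Fx -2.2041504996112264 Fy -1.7146391544812345 Fz 5.881669255208456 t 24.35 op 0.02912865885178086
```

Request:
{"name": "step_arm", "arguments": {
  "dr": [
    [0,0,0],
    [0,0,0],
    [0,0,0],
    [0,0,0],
    [0,0,0],
    [0,0,0],
    [0,0,0],
    [0,0,0]
  ],
  "xyz": [
    [-0.015,0,0],
    [-0.03,0,0],
    [-0.045,0,0],
    [-0.05,0,0],
    [-0.05,0,0],
    [-0.05,0,0],
    [-0.05,0,0],
    [-0.05,0,0]
  ],
  "gripper": [0.2,0.2,0.2,0.2,0.2,0.2,0.2,0.2]
}}

```text
time: 25.15
ee_pos: [0.5162, 0.1898, 0.0493]
tcp_rot: [180.0, -0.1, 162.6]
wrist_force: [-2.7, 0.6, 7.0]
opening: 0.0292
```

```bash
python3 - <<'E'
from look import *
st()
E
```

```text
push mm 19.610504560210185 Fx -2.7157370081424026 Fy -0.21791802021132115 Fz 6.964696940647237 t 25.15 op 0.029236266318476926
```

Request:
{"name": "step_arm", "arguments": {
  "dr": [
    [0,0,0],
    [0,0,0],
    [0,0,0],
    [0,0,0],
    [0,0,0],
    [0,0,0],
    [0,0,0],
    [0,0,0]
  ],
  "xyz": [
    [-0.01,0,0],
    [-0.02,0,0],
    [-0.03,0,0],
    [-0.03,0,0],
    [-0.03,0,0],
    [-0.03,0,0],
    [-0.03,0,0],
    [-0.03,0,0]
  ],
  "gripper": [0.2,0.2,0.2,0.2,0.2,0.2,0.2,0.2]
}}

```text
time: 25.95
ee_pos: [0.5171, 0.1895, 0.0493]
tcp_rot: [180.0, -0.1, 162.6]
wrist_force: [-4.7, -0.3, 7.6]
opening: 0.0292
```

```bash
python3 - <<'E'
from look import *
for i in range(3): st();bot.camera("top")
E
```

```text
push mm 20.56850649053077 Fx -4.384036719522425 Fy -1.678867186155718 Fz 7.588019567517246 t 25.95 op 0.029183198512915592
push mm 20.568591320326014 Fx -4.921570665126624 Fy -1.8360253450288522 Fz 7.659653047581762 t 26.0 op 0.02938903029659221
push mm 20.562399923709673 Fx -4.475785318721441 Fy -0.7097749671536974 Fz 8.459239611505168 t 26.05 op 0.029301928129064302
```

Request:
{"name": "step_arm", "arguments": {
  "dr": [
    [0,0,0],
    [0,0,0],
    [0,0,0],
    [0,0,0],
    [0,0,0],
    [0,0,0],
    [0,0,0],
    [0,0,0]
  ],
  "xyz": [
    [-0.01,0,0],
    [-0.02,0,0],
    [-0.03,0,0],
    [-0.03,0,0],
    [-0.03,0,0],
    [-0.03,0,0],
    [-0.03,0,0],
    [-0.03,0,0]
  ],
  "gripper": [0.2,0.2,0.2,0.2,0.2,0.2,0.2,0.2]
}}

```text
time: 26.9
ee_pos: [0.518, 0.1892, 0.0493]
tcp_rot: [180.0, -0.1, 162.6]
wrist_force: [-5.7, 0.7, 8.9]
opening: 0.0294
```

```bash
python3 - <<'E'
from look import *
for i in range(3): st();bot.camera("top")
E
```

```text
push mm 21.48903593262791 Fx -5.638211616562269 Fy -1.0556834005461206 Fz 8.914619465645188 t 26.9 op 0.029379471425125918
push mm 21.49515606178587 Fx -5.776420020139512 Fy -1.2791066122190904 Fz 8.618409757562864 t 26.95 op 0.02921056215268841
push mm 21.48131162554018 Fx -6.185117306339416 Fy -0.696391483608885 Fz 8.516409178347867 t 27.0 op 0.02916971530299173
```

Request:
{"name": "step_arm", "arguments": {
  "dr": [
    [0,0,0],
    [0,0,0],
    [0,0,0],
    [0,0,0],
    [0,0,0],
    [0,0,0],
    [0,0,0],
    [0,0,0]
  ],
  "xyz": [
    [-0.015,0,0],
    [-0.03,0,0],
    [-0.045,0,0],
    [-0.06,0,0],
    [-0.07,0,0],
    [-0.07,0,0],
    [-0.07,0,0],
    [-0.07,0,0]
  ],
  "gripper": [0.2,0.2,0.2,0.2,0.2,0.2,0.2,0.2]
}}

```text
time: 27.85
ee_pos: [0.52, 0.1886, 0.0493]
tcp_rot: [180.0, -0.2, 162.6]
wrist_force: [-10.1, 1.8, 9.5]
opening: 0.0289
```

```bash
python3 - <<'E'
from look import *
for i in range(3): st();bot.camera("top")
p=shot("scene","s3");i=p["image"][150:270,190:370]
cv2.imwrite("pics/s3c.png",cv2.cvtColor(cv2.resize(i,None,fx=4.4,fy=4.4,interpolation=2),cv2.COLOR_RGB2BGR))
p=shot("wrist","w15")
E
```

```text
push mm 23.628658350009935 Fx -10.190311745192338 Fy -1.3391683705735533 Fz 9.459697442835228 t 27.85 op 0.0289328027995461
push mm 23.621438819945052 Fx -9.9909511893873 Fy -0.3737655828064605 Fz 9.503397006867159 t 27.9 op 0.029244266112888676
push mm 23.63194598173124 Fx -9.565942238162144 Fy -2.36692472320792 Fz 10.21323096601077 t 27.95 op 0.029619245166396524
```

View pics/s3c.png

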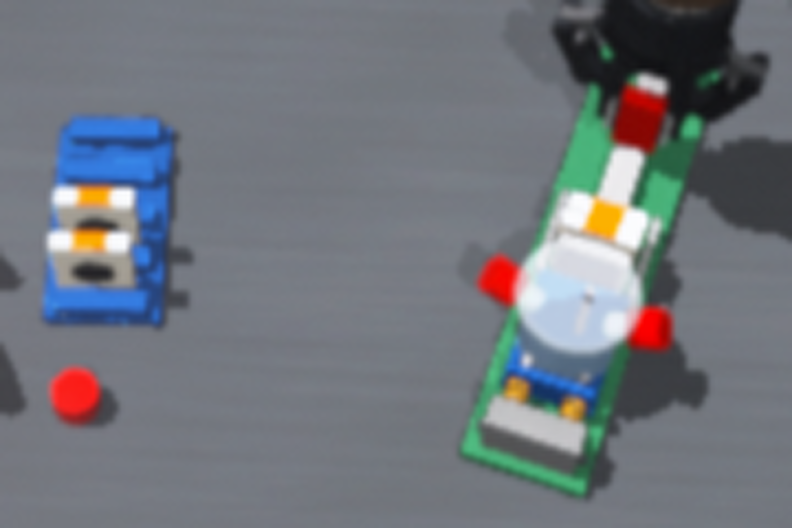

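View pics/w15.png

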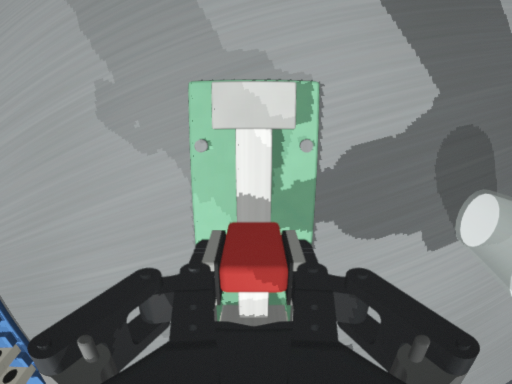

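```bash
python3 -c "
from look import *
st(); bot.job_done(); st()"
```

```text
push mm 23.642470665117322 Fx -9.916699204909047 Fy -0.5154970009718294 Fz 9.334605141322408 t 28.1 op 0.02928454481461697
the job is handed in; nothing more can be done
the job is handed in; nothing more can be done
```

I closed the clamp with two white spacers and handed the job in at 28.1 s, with the gripper still holding the pusher in. The hand-in gives no verdict.

- **Spacers:** The gap measured about 43.6 mm, so two spacers were enough. I stood the two from the front rack slots upright between the guides and let go of each. The green and pink look-alikes were left alone.
- **Push:** The gripper holds the red handle with a 60 N grip, pushed in 23.6 mm. The stack tightened at about 19.4 mm. After that the push force rose from 2.7 N to 9.9 N, which puts the sledge at 4.3 mm by position and 4.8 mm by force.
- **Last checks:** The last pictures show the stack upright between pusher and sledge, with the gripper only on the handle. They also show the two unused spacers upright in the rack, and the cap standing. I did not measure whether the cap, bottle or beaker moved; no arm move came near them.
- **What went wrong on the way:** On the first carry the last joint reached its end of range, so I turned the tool half a turn and used that side from then on. A sign slip slid the second spacer about 3 mm along its slot as I gripped it, with no effect on placing it.

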